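# Butt a frame batten against the flip stop of the cut-off board

### The arm

A 6-joint arm with a two-finger parallel gripper is mounted at the origin on the work surface. World frame = base frame: x ahead of the robot, y to its left, z up, the work surface at z = 0. Lengths are in mm, angles in rad, forces in N, time in s.
With the tool pointing down it reaches from about 200 to 875 mm from the base axis. Payload 3.4 kg.
Tool frame: the origin (TCP) lies at the very end of the fingers, on their centre line; the grasp point (between the pads) lies 19 mm behind it (manip.grasp_offset is the distance from the TCP to the grasp point, in mm); z points along the fingers, x is the direction in which the jaws open and shut, and the axes are right-handed (so a half turn about z gives the same grasp; the last joint's range is limited). The gripper opens to 94 mm and grips with 3 to 60 N. Pads are 16 mm wide; open, the fingers measure 119 mm over their backs; the gripper's body (75 mm by 177 mm) begins 78 mm behind the grasp point.
Start: joints at [-1.285, 0.276, 1.505, -0, 1.361, -0.121], TCP at [227.515, -528.112, 205.493] pointing down, gripper open.
Joint ranges: [-2.89, 2.89], [-0.75, 2.08], [0.22, 2.7], [-1.18, 4.32], [0.11, 2.71], [-2.7, 2.7]. Speed limits (rad/s): [2.57, 2.57, 3.14, 3.14, 3.14, 3.14].

### API

Orientations are given as a unit quaternion [x, y, z, w].
In Python, from plant import monitor, eyes, manip gives the robot as it stands.
- The arm moves only by the shell command python3 -m crank 'ROWS' [FORCE]. ROWS is JSON, a list of rows, each a list of 3 entries, a list of its own where there are three numbers: the shift along the tool's x, y, z in m, then the turn, a rotation vector about the tool's x, y, z in degrees, then the finger opening in m, from 0 to 0.094. A call has 1 to 10 rows; each row shifts and turns the commanded pose from where the row before left it, along the tool's axes as they then stand; what a row does not reach is not made up. A row lasts 1/12 s, in which the tool goes at most 41.7 mm and 7.16 degrees, less where a joint would pass 70% of its speed; a pose out of reach is approached as far as the arm can. A call with a gripper value outside its range is refused whole. The fingers move at their own pace and stop on an object; FORCE is the grip in N (left out, the last holds). Time passes only in rows, so rows that do not move let the fingers close. It gives the time, the measured TCP pose, the force and the opening at its end, in the units of the state.
- monitor.sense(): the state, without advancing time (a new reading comes with each control period).
- eyes.read_camera(name): name is "side" or "top" or "wrist"; returns a dict with "frame" (384x512x3 uint8, blue, green, red), "intrinsics" (3x3 intrinsics, pixels), "k1" (the pictures are not rectified: a ray, as slopes to the right and down, at radius r is drawn at 1 + k1 r^2 times it, then the intrinsics apply), "origin" and "rotation" of the camera in the world. Camera axes: x right, y down, z forward; pixel columns grow to the right and rows downward; lengths in mm; the calibration is good to about 2 mm. A picture is of the moment at which its call begins. There is no depth.
- manip.sign_off(): hands the job in, once; it reports no verdict.
The state is a dict: "time": time; "joints": joint angles; "joint_velocities": joint speeds; "tau": joint torques, N m; "tool_pos": TCP position; "ee_rot": TCP orientation; "contact_force": force on the tool from outside, world axes, zero at the start; "wrist_torque": the same for the moment, N m; "opening": opening from 0.0 (shut) to 1.0 (fully open).
Only numpy, scipy, OpenCV 4.12 (cv2) and the standard library are available. Lean on these libraries where they do the work, as an engineer would, in place of code of your own. Each camera call takes 0.05 s, during which the arm holds its last target.

### The job

Get the frame batten ready to be sawn to length on the cut-off board: swing the arm of the flip stop all the way down in front of the fence, then bring the batten gently flat against the fence and slide it along up to the stop until its end butts against the stop's adjusting screw, and press it there firmly but gently for a moment. Leave it butted and flush against the fence, with the arm down. The stop is set to the wanted length, so do not let it shift along its rail, and leave the other things on the table as they are.

Things in the scene. Friction and masses are not known exactly. Their poses are not given: they have to be found in the camera images.
- board: the cut-off board, fixed: white bed 200 (x) by 700 (y) by 18 mm thick with an aluminium fence along it. Origin on the table top; x points away from the robot across the bed to the fence, y along the fence to the left, z up. Bed: x = -110 to 90, y = -360 to 340, top at z = 18 mm. It stands in another place, turned up to 0.12 rad, each time. A saw kerf (thin dark slit) crosses it at y = -20 mm
- fence_foot (a point): point at the foot of the fence's flat front face, on the bed (x = 30, y = 0, z = 18 mm of the board), axes as the board's. The face is the plane through it along the board's y and z, from y = -340 to 320 mm; the fence is 30 mm thick and its top 45 mm above the bed. Do not jam the batten against it: over 30 N bruises the wood
- stop: the flip stop's carriage, aluminium block 56 mm long clamped on the fence top, at y = 100 to 190 mm of the board. Origin: middle of the arm's hinge axis, x = 13, z = 85 mm of the board, axes as the board's. Cheeks reach 14 mm to each side and 9 mm in front of it; block top z = 93, knob behind to z = 115. Its clamp slips if pushed along the fence with over about 10 N; past 2 mm the setting is lost
- stop_arm (a joint): the flip stop's arm, steel bar 26 mm wide, 12 thick (y), reaching 64 mm from the hinge axis (parallel to the fence). 0 = fully down in front of the fence, against its own end stop, its end 3 mm above the bed; 1.57 = level, pointing to the robot; 3.1 = straight up, its limit. Starts raised at 2.2 to 3.0. The hinge is stiff (0.09 N m): the arm stays where it is left
- screw_hole (a point): point in the middle of the arm, 55 mm from the hinge axis towards its free end, where the adjusting screw passes through along y. With the arm down it is 12 mm above the bed, 17 mm before the fence. The screw's round steel nose (11 mm across) stands out to -y, 14 to 44 mm from this point: it is set differently each time, its place is not given and must be found by touch
- batten: the planed wooden batten, loose, 0.11 to 0.22 kg, 240 mm long (y), 34 wide (x), 24 high, origin at its centre, 12 mm above the bed. It lies on the bed to the right of the stop, 33 to 58 mm from its flush place (flush at the fence its centre is at x = 13 mm of the board), up to 0.2 rad askew, its y axis pointing roughly along the fence to the stop
- batten_end (a point): the middle of the batten's left end face (+y), the end that has to butt against the stop's screw; 120 mm from the batten's centre, axes as the batten's
- offcut: short sawn-off piece of the same batten, 34 x 55 x 24 mm, on the bed to the left of the stop; a bystander
- pencil: pencil, 180 mm long, lying on the bed near its front edge at the left; a bystander
- saw: pull saw lying flat on the table, wooden handle 130 mm and steel blade 55 x 250 mm; a bystander
- try_square: try square lying flat on the table, dark wooden stock 100 mm and steel blade 150 mm; a bystander
- brush_jar: glass jar 80 mm across with paint brushes, about 220 mm tall over all, behind the fence; a bystander
- glue_bottle: white glue bottle 54 mm across, 160 mm tall, behind the fence; a bystander
- craft_knife: craft knife 130 mm long, lying on the bed behind the fence; a bystander
- tape_roll: roll of paper tape lying flat on the table, 90 mm across, 24 mm high; a bystander

How it is judged (in metres and radians):
On the way, in this order (a step that is already met when the one before it is completed fails the run):
1. the stop's arm is swung fully down (within 0.06 rad) (value of joint stop_arm below 0.06 rad), for 0.2 s.
2. with the arm down, the batten is pressed against the stop with more than 3 N for 0.3 s (value of joint stop_arm below 0.06 rad and contact force between batten and stop above 3 N), for 0.3 s.
At the end, for the whole second after the job is handed in: The stop's arm is fully down (within 0.06 rad), the batten lies flat on the bed and at rest, flush along the fence (its centre within 2.5 mm of touching, within 0.02 rad of parallel), its left end within 2 mm of touching the nose of the stop's adjusting screw (value of joint stop_arm below 0.06 rad and y of screw_c0 in the frame of batten_end between 0.023 and 0.029 m and x of batten in the frame of board between 0.01 and 0.0155 m and z of batten in the frame of board between 0.026 and 0.033 m and angle between the y axis of batten and the y axis of board, either way round below 0.02 rad and linear speed of batten below 0.01 m/s).
It fails at once if the batten is jammed against the fence or bed with more than 30 N (contact force between batten and board above 30 N).
It fails at once if the stop shifts along its rail by more than 2 mm (distance of stop from where it was at the start of the episode above 0.002 m).
It fails at once if one of the other things on the table is moved by more than 20 mm (distance of any of offcut, pencil, saw, try_square, brush_jar, glue_bottle, craft_knife, tape_roll from where it was at the start of the episode above 0.02 m).
It also fails if it takes over 72 s, if anything falls off the work surface, if the arm or the gripper's body presses on something with over 40 N, if the wrist force passes 120 N, or if a joint passes its speed limit or range.

## Working session

There is one attempt and no reset: what is moved stays moved. The work goes in short steps, Python scripts to look and compute and a shell command to move; the robot and the scene stay as the last step left them, time stands still between calls to the robot, and variables do not carry over. Pictures are saved under pics/ and viewed, and the job is handed in when it is done.

```bash
ls; mkdir -p pics; python3 - <<'E'
from plant import monitor, eyes, manip
import cv2
print(monitor.sense())
for n in ["side","top","wrist"]:
    d=eyes.read_camera(n); cv2.imwrite(f"pics/{n}0.png",d["frame"])
    print(n,d["intrinsics"],d["k1"],d["origin"],d["rotation"])
E
```

```text
pics
{'time': 0.0, 'joints': array([-1.28498784e+00,  2.76578632e-01,  1.50608466e+00, -2.83510700e-05,
        1.36069995e+00, -1.20960809e-01]), 'joint_velocities': array([ 4.33114609e-05, -1.49326125e-03,  7.10927133e-05,  1.93269834e-03,
       -2.50701011e-04, -7.45580382e-04]), 'tau': array([-2.26438424e-03, -4.04595208e+01, -2.37232518e+01,  6.97651436e-02,
        3.45258170e-02, -1.49234152e-04]), 'tool_pos': array([ 227.3443567 , -527.54593888,  204.63339351]), 'ee_rot': array([ 8.35358806e-01, -5.49704358e-01, -6.84371632e-04, -5.61758123e-04]), 'contact_force': array([ 0.16596731, -0.339258  ,  0.13077428]), 'wrist_torque': array([-0.01577943,  0.00044944,  0.04609402]), 'opening': 0.9988589669781212}
side [[371.83465947   0.         258.63658023]
 [  0.         371.83465947 198.90092851]
 [  0.           0.           1.        ]] -0.1121978532690288 [ 454.38832365 -511.49258067  760.68851293] [ 0.93598959 -0.05032542  0.02210783 -0.34770977]
top [[390.5136883    0.         252.97875191]
 [  0.         390.5136883  190.93256531]
 [  0.           0.           1.        ]] -0.03169367447724798 [ 355.1370569    86.62003288 1031.66428   ] [-0.68449069  0.72202071 -0.07382346  0.06861982]
wrist [[297.98304529   0.         257.41734587]
 [  0.         297.98304529 190.83241396]
 [  0.           0.           1.        ]] 0.023287136879843646 [ 294.23560222 -498.84570996  382.73950991] [ 0.82863628 -0.54520604 -0.07037062  0.10564217]
```

View pics/top0.png

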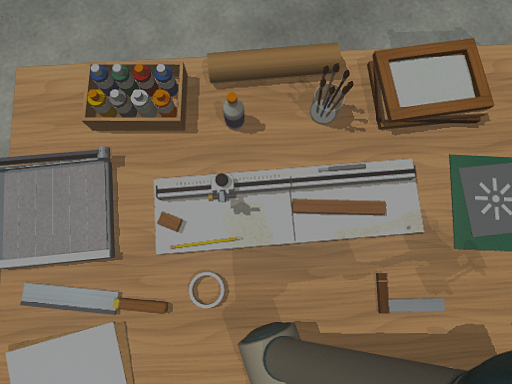

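View pics/side0.png

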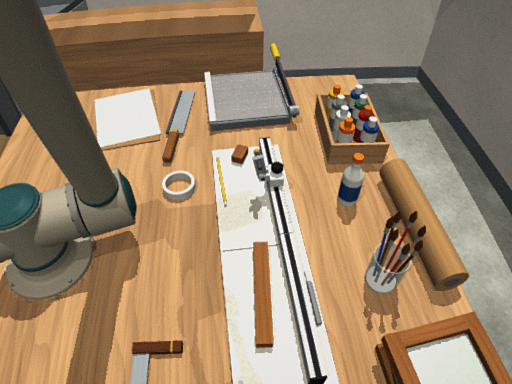

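View pics/wrist0.png

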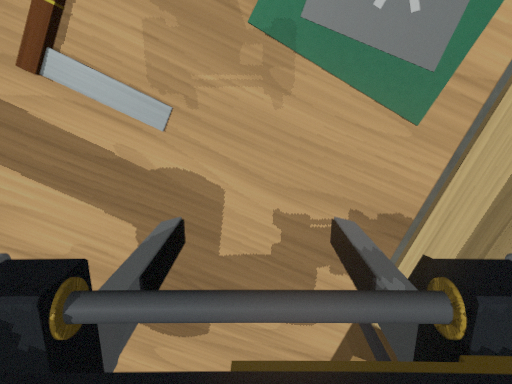

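Top view: the board spans about (155,180) to (423,233), the stop is at (222,187), and the batten runs from (292,206) to (385,208). I'll write the helpers and zoom in.

```bash
cat > h.py <<'E'
import numpy as np, cv2, json
from scipy.spatial.transform import Rotation as R
from plant import monitor, eyes, manip
def cam(n,tag=None):
    d=eyes.read_camera(n)
    if tag: cv2.imwrite(f"pics/{tag}.png",d["frame"])
    return d
def RM(d):
    r=np.array(d["rotation"]); return R.from_quat(r).as_matrix() if r.shape==(4,) else r
def proj(d,P):
    P=np.atleast_2d(P); c=(P-d["origin"])@RM(d); s=c[:,:2]/c[:,2:]
    s=s*(1+d["k1"]*(s**2).sum(1,keepdims=True)); K=d["intrinsics"]
    return s@K[:2,:2].T+K[:2,2]
def ray(d,uv):
    K=d["intrinsics"]; t=(np.array(uv,float)-K[:2,2])/K[0,0]; s=t.copy()
    for _ in range(20): s=t/(1+d["k1"]*(s@s))
    return RM(d)@np.r_[s,1]
def onz(d,uv,z):
    v=ray(d,uv); o=np.array(d["origin"]); return o+v*(z-o[2])/v[2]
def zoom(d,box,f,name):
    x0,y0,x1,y1=box; im=cv2.resize(d["frame"][y0:y1,x0:x1],None,fx=f,fy=f,interpolation=cv2.INTER_CUBIC)
    cv2.imwrite(f"pics/{name}.png",im)
E
python3 - <<'E'
from h import *
import pickle
t=cam("top"); s=cam("side"); pickle.dump((t,s),open("c0.pkl","wb"))
zoom(t,(145,150,285,260),5.6,"tz1"); zoom(t,(285,150,430,245),5.5,"tz2"); zoom(s,(205,130,305,245),5.2,"sz1"); zoom(s,(205,225,335,384),3.7,"sz2")
E
```

```text
(no output)
```

View pics/tz1.png

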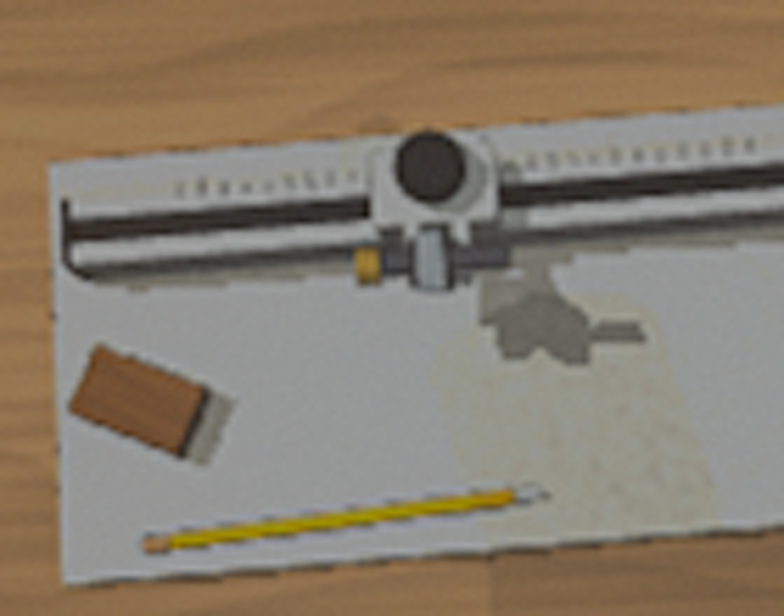

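View pics/tz2.png

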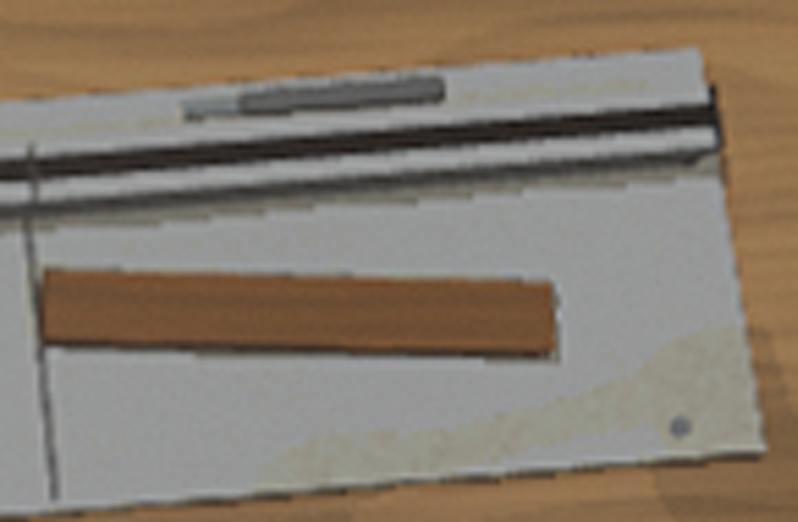

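View pics/sz1.png

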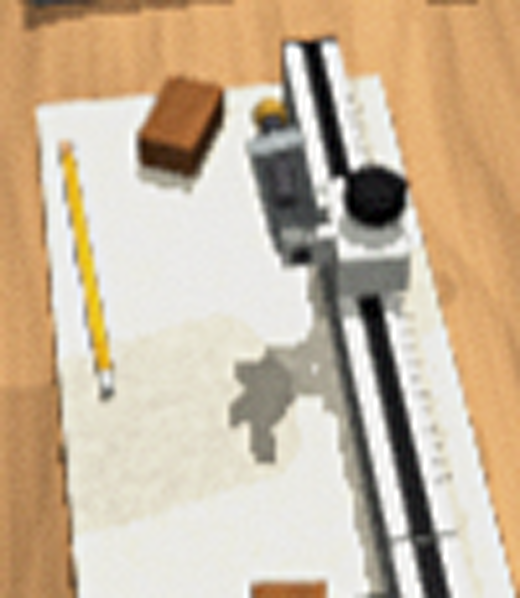

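View pics/sz2.png

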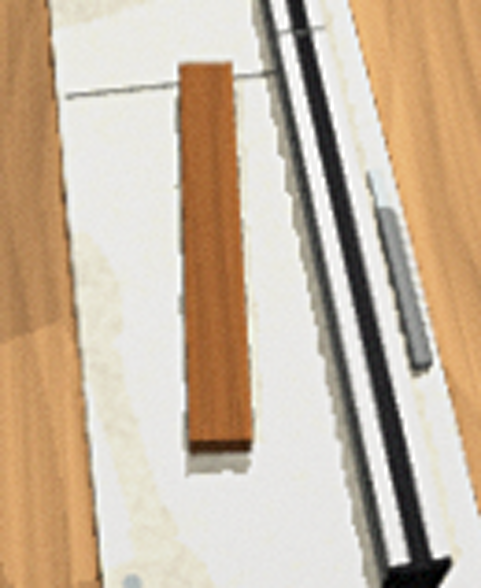

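```bash
cat > fit.py <<'E'
from h import *
import pickle
from scipy.optimize import least_squares
t,s=pickle.load(open("c0.pkl","rb"))
def T(u,v): return (145+u/5.6-.4,150+v/5.6-.4)
def T2(u,v): return (285+u/5.5-.4,150+v/5.5-.4)
def S(u,v): return (205+u/5.2-.4,130+v/5.2-.4)
def S2(u,v): return (205+u/3.7-.4,225+v/3.7-.4)
B=[(t,(90,340,18),T(50,163)),(t,(-110,340,18),T(63,585)),(t,(90,-360,18),T2(697,48)),(t,(-110,-360,18),T2(765,455)),
(s,(-110,340,18),S(38,105)),(s,(90,340,18),S(380,75)),(t,(-110,-20,18),T2(54,497)),(s,(-110,-20,18),S2(67,97))]
def w(p,P): 
    c,q=np.cos(p[2]),np.sin(p[2]); P=np.array(P,float)
    return np.array([p[0]+c*P[0]-q*P[1],p[1]+q*P[0]+c*P[1],P[2]])
f=lambda p,L:np.concatenate([proj(d,w(p,P))[0]-np.array(uv) for d,P,uv in L])
r=least_squares(f,[600,0,0],args=(B,),loss="soft_l1"); b=r.x
print("board",b); print(f(b,B).reshape(-1,2).round(1).tolist())
for d,n in((t,'t'),(s,'s')):
    L=[x for x in B if x[0] is d]; print(n,least_squares(f,[600,0,0],args=(L,)).x)
# batten
A=[(t,(17,120,42),T2(44,268)),(t,(17,-120,42),T2(553,283)),(t,(-17,-120,42),T2(553,350)),(t,(-17,120,42),T2(44,343)),
(s,(17,120,42),S2(233,62)),(s,(-17,120,42),S2(179,63)),(s,(17,-120,42),S2(250,440)),(s,(-17,-120,42),S2(189,441))]
r=least_squares(f,[560,-150,0],args=(A,),loss="soft_l1"); a=r.x
print("batten",a); print(f(a,A).reshape(-1,2).round(1).tolist())
def tob(p): 
    c,q=np.cos(b[2]),np.sin(b[2]);d=np.array(p[:2])-b[:2]; return np.array([c*d[0]+q*d[1],-q*d[0]+c*d[1]])
print("batten in board",tob(a),a[2]-b[2])
if __name__=="__main__":
    # carriage: knob centre at z=115
    for k in (T(430,167),): print("knob",tob(onz(t,k,115)))
    print("block corners z93",[tob(onz(t,T(*k),93)).round(1) for k in((370,150),(498,140),(370,225),(498,215))])
    vs=monitor.sense()
E
python3 fit.py
```

```text
board [ 5.30830556e+02 -4.04596752e+00  2.77188339e-02]
[[-0.5, -0.6], [-0.4, -0.5], [0.3, -0.4], [0.3, -1.0], [-0.1, -0.2], [0.1, -0.2], [0.4, 2.3], [-2.5, 0.2]]
t [ 5.30786293e+02 -4.02181000e+00  2.74249298e-02]
s [ 5.36005189e+02 -3.50457400e+00  4.20266821e-02]
batten [ 5.06160670e+02 -1.45245397e+02 -8.00598397e-02]
[[-0.1, -0.1], [0.1, -0.4], [0.6, 0.5], [-0.2, -0.7], [-0.3, -0.2], [-0.3, -0.2], [0.6, -0.1], [-0.5, 0.1]]
batten in board [ -28.57379162 -140.46145592] -0.10777867359450419
knob [ 48.14893003 152.07842906]
block corners z93 [array([ 63.3, 179.4]), array([ 63.3, 122.7]), array([ 29.5, 181.4]), array([ 29.5, 125.1])]
```

```bash
cat > tri.py <<'E'
from fit import *
def tri(u1,u2):
    a,bb=ray(t,u1),ray(s,u2); a/=np.linalg.norm(a); bb/=np.linalg.norm(bb)
    o1,o2=np.array(t["origin"]),np.array(s["origin"])
    q=np.linalg.lstsq(np.c_[a,-bb],o2-o1,rcond=None)[0]
    p,r=o1+q[0]*a,o2+q[1]*bb; return (p+r)/2,np.linalg.norm(p-r)
for n,u1,u2 in(("brass",T(368,266),S(268,112)),("nose",T(508,257),S(300,252))):
    p,g=tri(u1,u2); print(n,p,tob(p),g)
for th in(2.2,2.4,2.6,2.8,3.0):
    P=lambda r,y:w(b,(13-r*np.sin(th),152+y,85-r*np.cos(th)))
    for nm,q in(("hole-30",P(55,-30)),("tip",P(64,0)),("hinge",P(0,0))):
        a=proj(t,q)[0];c=proj(s,q)[0]
        print(th,nm,((a+.4-[145,150])*5.6).round(),((c+.4-[205,130])*5.2).round())
E
python3 tri.py | tail -17
```

```text
brass [527.71661522 174.70729363 141.70455126] [  1.84145283 178.77089823] 0.15702569884089093
nose [536.4727072  117.97831384 103.03591356] [  9.02192141 121.82103286] 1.1740569474039626
2.2 hole-30 [513. 343.] [213. 239.]
2.2 tip [442. 364.] [190. 187.]
2.2 hinge [441. 260.] [298. 233.]
2.4 hole-30 [511. 323.] [228. 225.]
2.4 tip [439. 341.] [208. 171.]
2.4 hinge [441. 260.] [298. 233.]
2.6 hole-30 [509. 300.] [247. 213.]
2.6 tip [436. 313.] [229. 157.]
2.6 hinge [441. 260.] [298. 233.]
2.8 hole-30 [506. 274.] [269. 204.]
2.8 tip [433. 283.] [254. 146.]
2.8 hinge [441. 260.] [298. 233.]
3.0 hole-30 [504. 248.] [292. 198.]
3.0 tip [431. 253.] [280. 139.]
3.0 hinge [441. 260.] [298. 233.]
```

```bash
cat >> h.py <<'E'
b=np.array([530.8,-4.0,0.0275]); SY=152.
def bw(x,y,z):
    c,q=np.cos(b[2]),np.sin(b[2]); return np.array([b[0]+c*x-q*y,b[1]+q*x+c*y,z])
def wb(p):
    c,q=np.cos(b[2]),np.sin(b[2]);d=np.array(p[:2])-b[:2]; return np.array([c*d[0]+q*d[1],-q*d[0]+c*d[1],p[2]])
def st():
    s=monitor.sense(); M=R.from_quat(s["ee_rot"]).as_matrix()
    Bm=R.from_euler("z",b[2]).as_matrix()
    print("t",round(s["time"],2),"board pos",wb(s["tool_pos"]).round(1),"F board",(Bm.T@s["contact_force"]).round(2),"open",round(s["opening"],3),
     "toolx ang in board deg",round(np.degrees(np.arctan2(M[1,0],M[0,0])-b[2]),2),"z",M[:,2].round(3),"j6",s["joints"][5].round(2))
    return s,M
def go(x,y,z):
    s,M=st(); d=bw(x,y,z)-s["tool_pos"]; print("tool-frame shift mm",(M.T@d).round(1))
E
python3 - <<'E'
from fit import *; import h
t,s=pickle.load(open("c0.pkl","rb"))
for n,u in(("jarbase",(323,112)),("glue",(235,122))): print(n,onz(t,u,10),tob(onz(t,u,10)))
h.go(34,152,205)
E
```

```text
board [ 5.30830556e+02 -4.04596752e+00  2.77188339e-02]
[[-0.5, -0.6], [-0.4, -0.5], [0.3, -0.4], [0.3, -1.0], [-0.1, -0.2], [0.1, -0.2], [0.4, 2.3], [-2.5, 0.2]]
t [ 5.30786293e+02 -4.02181000e+00  2.74249298e-02]
s [ 5.36005189e+02 -3.50457400e+00  4.20266821e-02]
batten [ 5.06160670e+02 -1.45245397e+02 -8.00598397e-02]
[[-0.1, -0.1], [0.1, -0.4], [0.6, 0.5], [-0.2, -0.7], [-0.3, -0.2], [-0.3, -0.2], [0.6, -0.1], [-0.5, 0.1]]
batten in board [ -28.57379162 -140.46145592] -0.10777867359450419
jarbase [ 778.22703615 -133.96727487   10.        ] [ 243.70063862 -136.72806292]
glue [761.37415236 112.75814916  10.        ] [233.69229406 110.36966592]
t 0.25 board pos [-317.7 -515.3  205.1] F board [-0.48 -0.3   0.13] open 1.001 toolx ang in board deg -68.27 z [-0.     0.001 -1.   ] j6 -0.12
tool-frame shift mm [-4.897e+02 -5.737e+02  5.000e-01]
```

```bash
python3 -m crank '[[[0,0,0],[0,0,4.35],0.05],[[0,0,0],[0,0,4.35],0],[[0,0,0],[0,0,4.35],0],[[0,0,0],[0,0,4.35],0],[[0,0,0],[0,0,4.35],0],[[-0.02,-0.0105,0],[0,0,0],0],[[-0.0334,-0.0176,-0.003],[0,0,0],0],[[-0.0334,-0.0176,-0.003],[0,0,0],0],[[-0.0334,-0.0176,-0.003],[0,0,0],0],[[-0.0334,-0.0176,-0.003],[0,0,0],0]]' 20
python3 -m crank '[[[-0.0334,-0.0176,0],[0,0,0],0],[[-0.0334,-0.0176,0],[0,0,0],0],[[-0.0334,-0.0176,0],[0,0,0],0],[[-0.0334,-0.0176,0],[0,0,0],0],[[-0.0334,-0.0176,0],[0,0,0],0],[[-0.0334,-0.0176,0],[0,0,0],0],[[-0.0334,-0.0176,0],[0,0,0],0],[[-0.0334,-0.0176,0],[0,0,0],0],[[-0.0334,-0.0176,0],[0,0,0],0],[[-0.0334,-0.0176,0],[0,0,0],0]]'
python3 -c "
from h import *
go(34,152,205)"
```

```text
time: 1.08
tool_pos: [304.5, -370.8, 217.4]
ee_rot: [0.716, -0.698, -0.0, -0.0]
contact_force: [0.6, 0.3, 0.2]
opening: 0.33
time: 1.92
tool_pos: [471.5, -31.8, 217.6]
ee_rot: [0.717, -0.697, 0.0, -0.0]
contact_force: [0.6, 0.1, 0.2]
opening: 0.002
t 1.92 board pos [-60.1 -26.2 217.6] F board [0.62 0.09 0.24] open 0.002 toolx ang in board deg -90.01 z [ 0. -0. -1.] j6 1.33
tool-frame shift mm [-178.2  -94.1   12.6]
```

```bash
python3 -m crank '[[[-0.033,-0.017,0],[0,0,0],0],[[-0.033,-0.017,0],[0,0,0],0],[[-0.033,-0.017,0],[0,0,0],0],[[-0.033,-0.017,0],[0,0,0],0],[[-0.028,-0.016,0],[0,0,0],0],[[-0.018,-0.010,0],[0,0,0],0],[[0,0,0],[0,0,0],0],[[0,0,0],[0,0,0],0]]'
python3 -c "
from h import *
go(34,152,205)
d=cam('wrist','w1'); s=cam('side'); zoom(s,(195,100,315,225),4.8,'s1'); t=cam('top'); zoom(t,(145,130,285,260),4.5,'t1')"
```

```text
time: 2.58
tool_pos: [560.1, 147.4, 216.8]
ee_rot: [0.717, -0.697, -0.0, 0.001]
contact_force: [0.5, 0.2, -0.4]
opening: 0.008
t 2.58 board pos [ 33.4 150.5 216.8] F board [ 0.55  0.19 -0.44] open 0.008 toolx ang in board deg -89.9 z [-0.001 -0.001 -1.   ] j6 1.68
tool-frame shift mm [-1.5 -0.6 11.8]
```

View pics/w1.png

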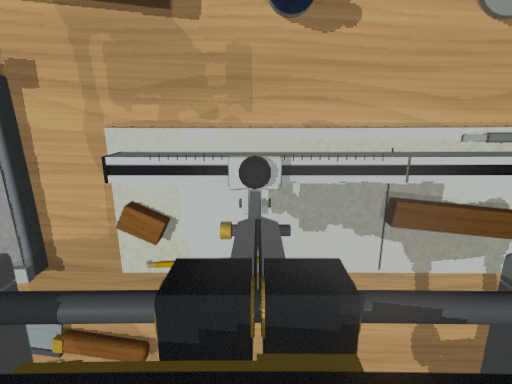

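View pics/s1.png

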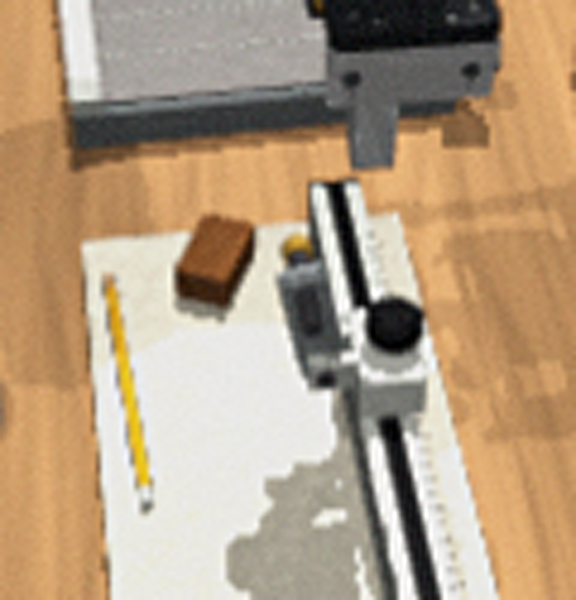

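The wrist view shows the fence parallel to the image rows and the fingers aligned with the stop, with the knob at (255,172) and the screw line at row 230. Lowering the fingers behind the arm.

```bash
python3 -m crank '[[[-0.0015,0,0.02],[0,0,0],0],[[0,0,0.03],[0,0,0],0],[[0,0,0.025],[0,0,0],0],[[0,0,0.012],[0,0,0],0],[[0,0,0],[0,0,0],0],[[0,0,0],[0,0,0],0]]'
python3 -c "
from h import *
go(34,152,129)
s=cam('side'); zoom(s,(195,100,315,225),4.8,'s2'); t=cam('top'); zoom(t,(145,130,285,260),4.5,'t2')
for th in np.arange(2.9,-.01,-.25):
  r=52;u=np.array([-np.sin(th),-np.cos(th)]);n=np.array([-np.cos(th),np.sin(th)])
  print(th.round(2),(np.array([13,85])+r*u+13*n+[8*np.clip(n[0]*2,-1,1),0]).round(1))"
```

```text
time: 3.23
tool_pos: [559.6, 147.1, 130.5]
ee_rot: [0.716, -0.698, -0.0, 0.0]
contact_force: [0.2, -0.7, 0.6]
opening: 0.006
t 3.23 board pos [ 33.  150.2 130.5] F board [ 0.14 -0.68  0.57] open 0.006 toolx ang in board deg -90.11 z [-0.001 -0.    -1.   ] j6 1.68
tool-frame shift mm [-1.8 -1.   1.5]
2.9 [ 21.2 138.6]
2.65 [  7.9 137. ]
2.4 [ -4.5 132.1]
2.15 [-15.4 124.3]
1.9 [-26.8 114.1]
1.65 [-36.5 102.1]
1.4 [-43.2  89. ]
1.15 [-46.3  75.6]
0.9 [-43.8  62.9]
0.65 [-36.8  51.5]
0.4 [-27.2  42.2]
0.15 [-15.6  35.5]
```

View pics/s2.png

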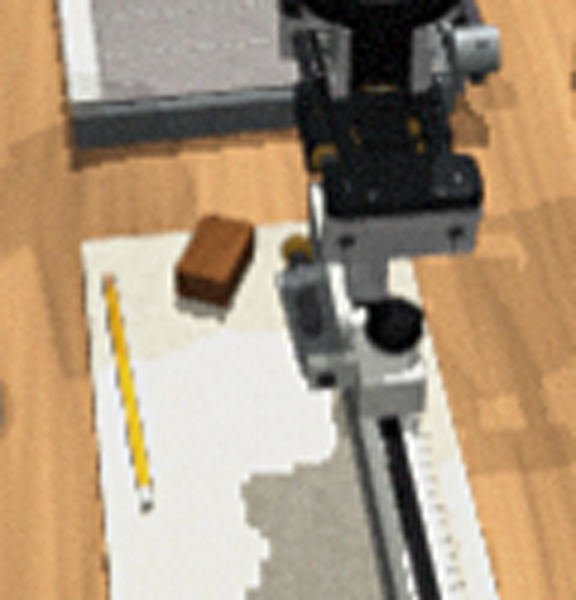

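View pics/t2.png

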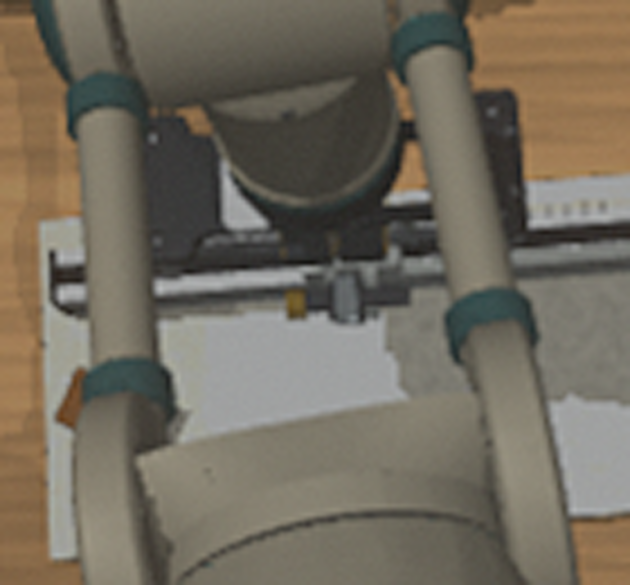

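```bash
python3 -m crank '[[[-0.0015,0.006,0],[0,0,0],0],[[0,0.008,0],[0,0,0],0],[[0,0.008,0],[0,0,0],0],[[0,0.008,0],[0,0,0],0],[[0,0.008,0.001],[0,0,0],0],[[0,0.007,0.003],[0,0,0],0],[[0,0.005,0.004],[0,0,0],0],[[0,0.006,0.005],[0,0,0],0],[[0,0.005,0.005],[0,0,0],0],[[0,0,0],[0,0,0],0]]'
python3 -c "
from h import *
go(-36.5,152,102)
s=cam('side'); zoom(s,(195,100,315,225),4.8,'s3')"
```

```text
time: 4.17
tool_pos: [496.2, 147.9, 110.9]
ee_rot: [0.717, -0.697, -0.001, 0.002]
contact_force: [-0.4, 0.1, 0.4]
opening: 0.004
t 4.17 board pos [-30.4 152.8 110.9] F board [-0.44  0.08  0.36] open 0.004 toolx ang in board deg -90.0 z [-0.005 -0.001 -1.   ] j6 1.7
tool-frame shift mm [0.8 6.1 8.9]
```

View pics/s3.png

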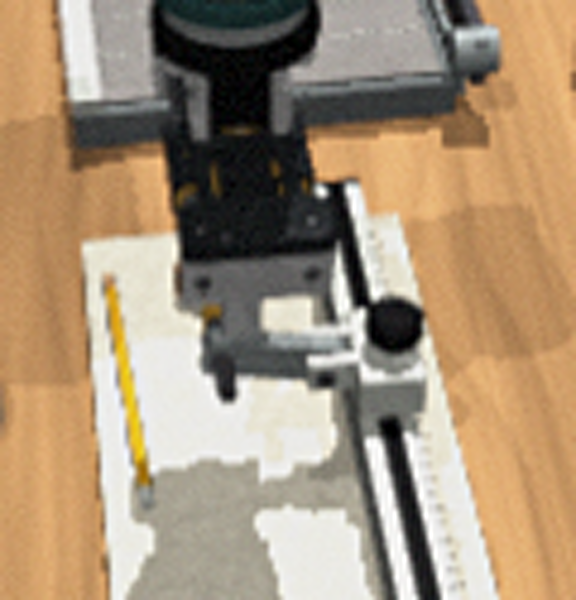

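```bash
python3 -m crank '[[[0.001,0.006,0.009],[0,0,0],0],[[0,0.006,0.013],[0,0,0],0],[[0,0.003,0.013],[0,0,0],0],[[0,-0.002,0.013],[0,0,0],0],[[0,-0.006,0.011],[0,0,0],0],[[0,-0.008,0.008],[0,0,0],0],[[0,-0.004,0.004],[0,0,0],0],[[0,0,0],[0,0,0],0],[[0,0,0],[0,0,0],0]]'
python3 -c "
from h import *
go(-27,152,42)
s=cam('side'); zoom(s,(195,100,315,225),4.8,'s4')"
```

```text
time: 4.97
tool_pos: [505.0, 147.2, 41.1]
ee_rot: [0.717, -0.697, 0.0, 0.0]
contact_force: [-0.1, 0.1, 0.1]
opening: 0.004
t 4.97 board pos [-21.7 151.8  41.1] F board [-0.12  0.13  0.09] open 0.004 toolx ang in board deg -90.03 z [ 0. -0. -1.] j6 1.7
tool-frame shift mm [-0.1  5.3 -0.9]
```

View pics/s4.png

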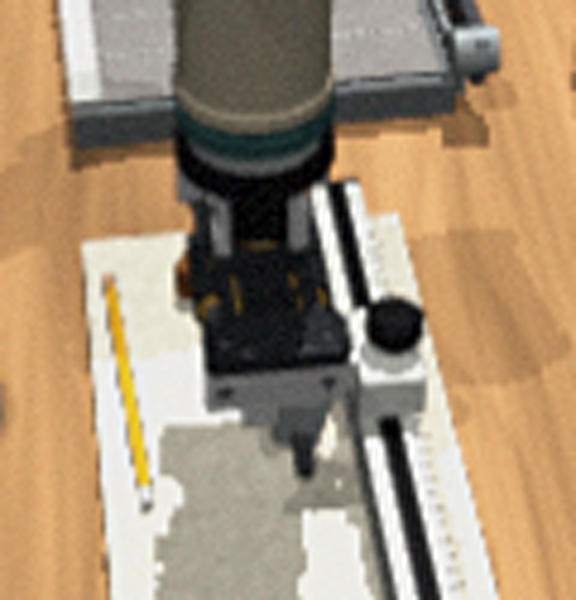

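```bash
python3 -m crank '[[[0,-0.005,0.003],[0,0,0],0],[[0,-0.004,0.002],[0,0,0],0],[[0,-0.002,0],[0,0,0],0],[[0,-0.001,0],[0,0,0],0],[[0,0,0],[0,0,0],0]]'
python3 -c "
from h import *
st()"
python3 -m crank '[[[0,-0.001,0],[0,0,0],0],[[0,-0.001,0],[0,0,0],0],[[0,0,0],[0,0,0],0]]'
python3 -c "
from h import *
st()"
```

```text
time: 5.43
tool_pos: [515.5, 147.5, 36.0]
ee_rot: [0.717, -0.697, -0.001, 0.001]
contact_force: [-2.0, -0.1, -1.9]
opening: 0.003
t 5.43 board pos [-11.1 151.9  36. ] F board [-1.99 -0.03 -1.94] open 0.003 toolx ang in board deg -90.02 z [-0.002 -0.    -1.   ] j6 1.69
time: 5.68
tool_pos: [516.0, 147.5, 36.0]
ee_rot: [0.717, -0.697, -0.001, 0.002]
contact_force: [-4.2, -0.1, -0.2]
opening: 0.001
t 5.68 board pos [-10.6 151.9  36. ] F board [-4.2   0.03 -0.19] open 0.001 toolx ang in board deg -90.02 z [-0.004 -0.    -1.   ] j6 1.69
```

```bash
python3 -m crank '[[[0,-0.002,0],[0,0,0],0],[[0,-0.001,0],[0,0,0],0],[[0,0,0],[0,0,0],0],[[0,0,0],[0,0,0],0],[[0,0,0],[0,0,0],0]]'
python3 -c "
from h import *
st()"
python3 -m crank '[[[0,-0.002,0],[0,0,0],0],[[0,-0.002,0],[0,0,0],0],[[0,0,0],[0,0,0],0],[[0,0,0],[0,0,0],0],[[0,0,0],[0,0,0],0]]'
python3 -c "
from h import *
st()"
```

```text
time: 6.1
tool_pos: [515.9, 147.5, 36.0]
ee_rot: [0.717, -0.697, -0.003, 0.004]
contact_force: [-11.4, 0.5, 3.9]
opening: 0.002
t 6.1 board pos [-10.8 151.8  36. ] F board [-11.41   0.86   3.89] open 0.002 toolx ang in board deg -90.01 z [-0.01  -0.001 -1.   ] j6 1.69
time: 6.52
tool_pos: [515.7, 147.5, 36.0]
ee_rot: [0.717, -0.697, -0.006, 0.007]
contact_force: [-17.3, 0.7, 11.3]
opening: 0.007
t 6.52 board pos [-11.  151.8  36. ] F board [-17.31   1.17  11.28] open 0.007 toolx ang in board deg -90.01 z [-0.017 -0.001 -1.   ] j6 1.69
```

```bash
python3 -m crank '[[[0,0.01,0],[0,0,0],0],[[0,0.03,0],[0,0,0],0],[[0,0.03,-0.03],[0,0,0],0],[[0,0.02,-0.04],[0,0,0],0],[[0.03,0.0,-0.025],[0,0,0],0],[[0.04,0,0],[0,0,0],0],[[0.04,0,0],[0,0,0],0],[[0.04,0,0],[0,0,0],0],[[0.02,0,0],[0,0,0],0],[[0,0,0],[0,0,0],0]]'
python3 -c "
from h import *
st()
d=cam('wrist','w5'); s=cam('side'); zoom(s,(195,100,315,225),4.8,'s5')
t=cam('top'); zoom(t,(145,140,285,260),5,'t5')"
```

```text
time: 7.35
tool_pos: [444.1, -28.8, 129.3]
ee_rot: [0.715, -0.699, 0.003, -0.001]
contact_force: [0.4, 1.0, -0.1]
opening: 0.003
t 7.35 board pos [-87.3 -22.4 129.3] F board [ 0.44  1.   -0.11] open 0.003 toolx ang in board deg -90.28 z [ 0.006 -0.003 -1.   ] j6 1.33
```

View pics/w5.png

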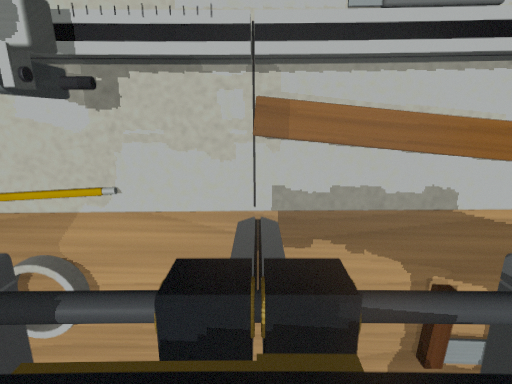

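View pics/s5.png

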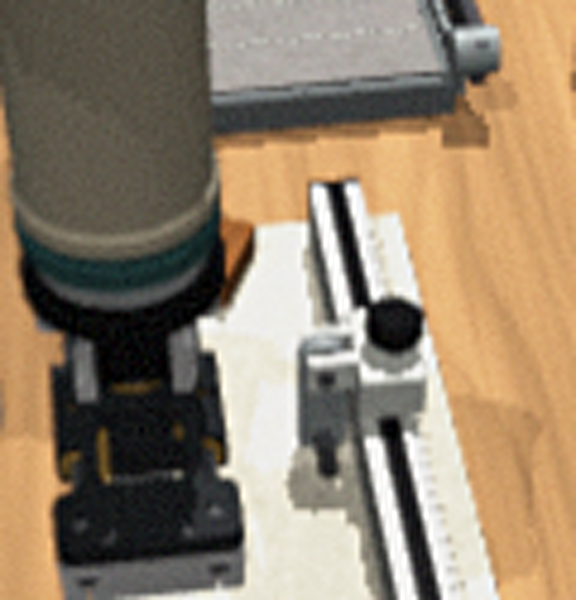

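View pics/t5.png

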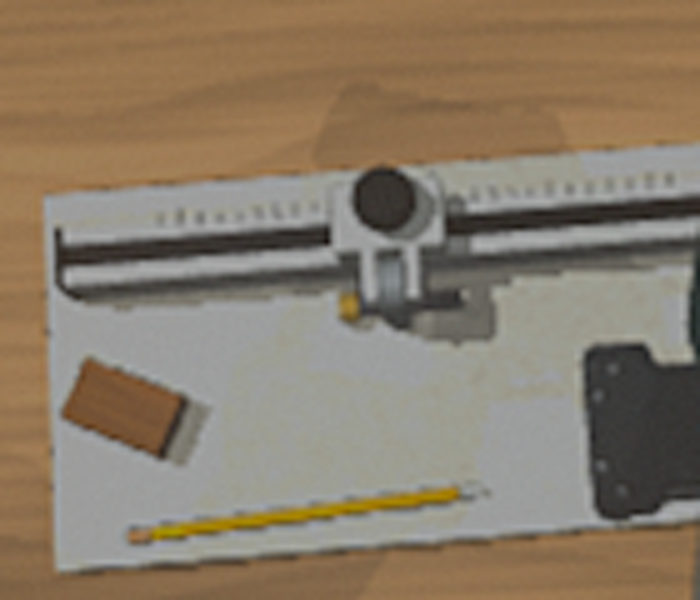

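The arm is down. The wrist view shows the screw nose tip near (95,83), the fence foot at about row 60 and the batten end at (255,115). Measuring from it.

```bash
python3 - <<'E'
from h import *
import pickle
s,M=st()
d=cam('wrist','w6'); pickle.dump(d,open("w6.pkl","wb"))
zoom(d,(0,0,266,200),3,'w6z')
P=lambda u,z:wb(onz(d,u,z)).round(1)
print("nose tip",P((96,83),30)); print("batten corners z42",P((256,96),42),P((253,135),42),P((511,121),42),P((511,160),42))
print("board front edge",P((130,212),18),P((250,211),18)); print("fence top front", P((120,57),63),P((500,55),63))
E
```

```text
t 7.5 board pos [-88.9 -17.8 128.6] F board [ 0.04 -0.79  0.72] open 0.007 toolx ang in board deg -90.06 z [ 0.002  0.    -1.   ] j6 1.33
nose tip [  9.1 122.5  30. ]
batten corners z42 [ -2.  -16.6  42. ] [-34.4 -13.9  42. ] [ -23.7 -233.6   42. ] [ -57.1 -240.7   42. ]
board front edge [-113.   111.7   18. ] [-112.2  -10.1   18. ]
fence top front [24.5 85.3 63. ] [  24.6 -198.    63. ]
```

View pics/w6z.png

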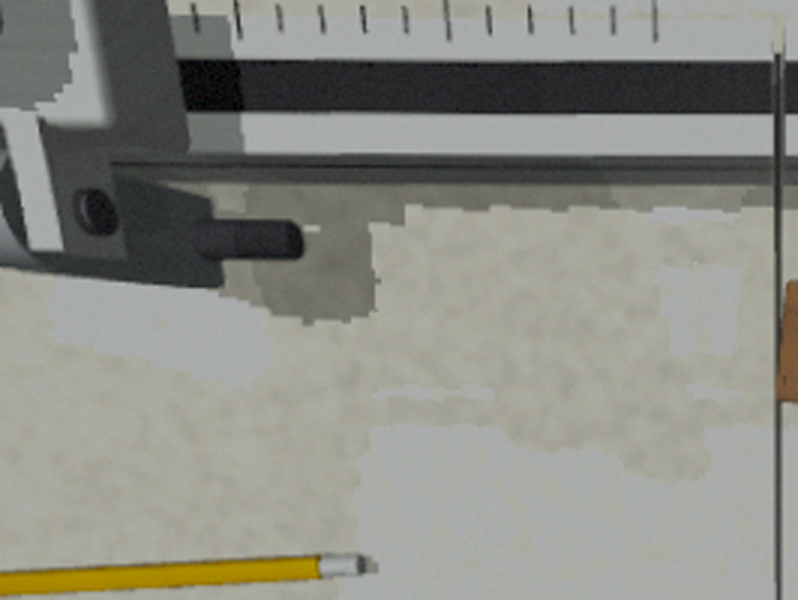

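```bash
sed -i 's/b=np.array(\[530.8/b=np.array([528.3/' h.py; python3 -m crank '[[[0.03,0,0],[0,0,0],0.094],[[0.035,0,0],[0,0,0],0.094],[[0.035,0,0],[0,0,0],0.094],[[0.022,0,0.01],[0,0,0],0.094],[[0,0,0.03],[0,0,0],0.094],[[0,0,0.03],[0,0,0],0.094],[[0,0,0.024],[0,0,0],0.094],[[0,0,0.006],[0,0,0],0.094],[[0,0,0],[0,0,0],0.094],[[0,0,0],[0,0,0],0.094]]'
python3 -c "
from h import *
go(-65,-140,25)
d=cam('wrist','w7')"
```

```text
time: 8.38
tool_pos: [446.0, -145.9, 28.7]
ee_rot: [0.717, -0.697, 0.0, -0.0]
contact_force: [-0.9, -0.1, 0.7]
opening: 0.672
t 8.38 board pos [ -86.2 -139.5   28.7] F board [-0.89 -0.06  0.73] open 0.672 toolx ang in board deg -89.92 z [ 0.001 -0.    -1.   ] j6 1.08
tool-frame shift mm [  0.5 -21.2   3.8]
```

View pics/w7.png

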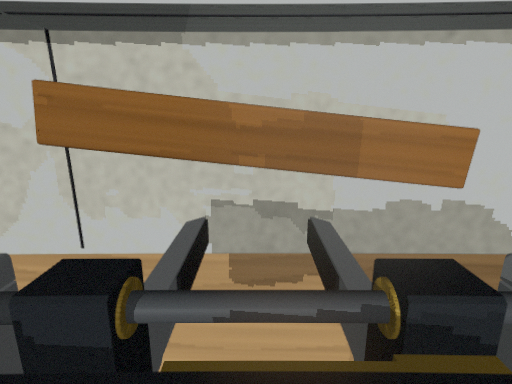

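```bash
python3 -m crank '[[[0,-0.006,0.002],[0,0,0],0.094],[[0,-0.006,0],[0,0,0],0.094],[[0,-0.005,0],[0,0,0],0.094],[[0,-0.005,0],[0,0,0],0.094],[[0,-0.005,0],[0,0,0],0.094],[[0,-0.005,0],[0,0,0],0.094],[[0,-0.005,0],[0,0,0],0.094],[[0,-0.005,0],[0,0,0],0.094],[[0,-0.005,0],[0,0,0],0.094],[[0,-0.005,0],[0,0,0],0.094]]'
python3 -c "
from h import *
go(-12,-140,25)
d=cam('wrist','w8')"
```

```text
time: 9.27
tool_pos: [497.2, -145.0, 26.1]
ee_rot: [0.717, -0.697, -0.0, 0.0]
contact_force: [-1.6, 0.8, 0.3]
opening: 1.001
t 9.27 board pos [ -35.  -140.1   26.1] F board [-1.56  0.85  0.31] open 1.001 toolx ang in board deg -90.01 z [-0.001  0.    -1.   ] j6 1.13
tool-frame shift mm [ -0.1 -23.    1.1]
```

View pics/w8.png

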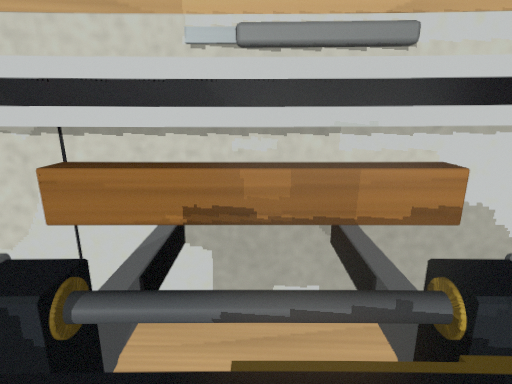

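The batten is now parallel to the fence, with both fingers touching it (row 225 front edge). Approaching the fence.

```bash
python3 -m crank '[[[0,-0.005,0],[0,0,0],0.094],[[0,-0.005,0],[0,0,0],0.094],[[0,-0.004,0],[0,0,0],0.094],[[0,-0.003,0],[0,0,0],0.094],[[0,-0.001,0],[0,0,0],0.094],[[0,0,0],[0,0,0],0.094]]'
python3 -c "
from h import *
st()"
python3 -m crank '[[[0,-0.001,0],[0,0,0],0.094],[[0,-0.001,0],[0,0,0],0.094],[[0,0,0],[0,0,0],0.094]]'
python3 -c "
from h import *
st()"
```

```text
time: 9.82
tool_pos: [515.5, -144.6, 26.2]
ee_rot: [0.717, -0.697, 0.0, -0.0]
contact_force: [-0.2, -0.1, 0.1]
opening: 0.997
t 9.82 board pos [ -16.7 -140.2   26.2] F board [-0.21 -0.08  0.12] open 0.997 toolx ang in board deg -90.01 z [ 0. -0. -1.] j6 1.14
time: 10.07
tool_pos: [517.0, -144.5, 26.2]
ee_rot: [0.717, -0.697, -0.0, 0.0]
contact_force: [-0.2, -0.5, -0.2]
opening: 0.995
t 10.07 board pos [ -15.2 -140.1   26.2] F board [-0.17 -0.46 -0.15] open 0.995 toolx ang in board deg -90.02 z [-0. -0. -1.] j6 1.14
```

```bash
python3 -m crank '[[[0,-0.001,0],[0,0,0],0.094],[[0,-0.001,0],[0,0,0],0.094],[[0,-0.001,0],[0,0,0],0.094],[[0,0,0],[0,0,0],0.094]]'
python3 -c "
from h import *
st()"
python3 -m crank '[[[0,-0.001,0],[0,0,0],0.094],[[0,-0.001,0],[0,0,0],0.094],[[0,0,0],[0,0,0],0.094]]'
python3 -c "
from h import *
st()"
```

```text
time: 10.4
tool_pos: [520.3, -144.5, 26.2]
ee_rot: [0.717, -0.697, 0.0, -0.0]
contact_force: [-0.2, -0.1, -0.3]
opening: 0.998
t 10.4 board pos [ -11.9 -140.2   26.2] F board [-0.18 -0.11 -0.26] open 0.998 toolx ang in board deg -90.02 z [ 0. -0. -1.] j6 1.14
time: 10.65
tool_pos: [520.7, -144.4, 26.1]
ee_rot: [0.717, -0.697, -0.001, 0.001]
contact_force: [-4.8, -1.0, 2.7]
opening: 1.001
t 10.65 board pos [ -11.5 -140.1   26.1] F board [-4.8  -0.91  2.69] open 1.001 toolx ang in board deg -89.96 z [-0.003 -0.    -1.   ] j6 1.15
```

```bash
python3 -m crank '[[[0,-0.001,0],[0,0,0],0.094],[[0,0,0],[0,0,0],0.094],[[0,0,0],[0,0,0],0.094]]'
python3 -c "
from h import *
st()"
python3 -m crank '[[[0,0.004,0],[0,0,0],0.094],[[0,0.01,0],[0,0,0],0.094],[[0,0.02,0],[0,0,0],0.094],[[0,0.02,-0.02],[0,0,0],0.05],[[0.02,0,-0.03],[0,0,0],0.0],[[0.03,0,-0.03],[0,0,0],0.0],[[0.035,0,-0.01],[0,0,0],0.0],[[0.035,-0.01,0],[0,0,0],0.0],[[0.03,-0.02,0],[0,0,0],0],[[0,-0.02,0],[0,0,0],0]]'
python3 -c "
from h import *
go(13,-290,110)
d=cam('wrist','w9')
print(wb(onz(d,(0,0),42)))
t=cam('top'); zoom(t,(200,140,430,260),3.4,'t9')"
```

```text
time: 10.9
tool_pos: [520.7, -144.3, 26.0]
ee_rot: [0.717, -0.697, -0.002, 0.002]
contact_force: [-5.0, -2.3, 3.3]
opening: 0.999
t 10.9 board pos [ -11.5 -140.    26. ] F board [-5.09 -2.16  3.28] open 0.999 toolx ang in board deg -89.95 z [-0.005  0.    -1.   ] j6 1.15
time: 11.73
tool_pos: [524.5, -300.4, 116.6]
ee_rot: [0.715, -0.699, 0.004, 0.0]
contact_force: [0.4, -0.2, -0.2]
opening: 0.54
t 11.73 board pos [ -11.9 -296.2  116.6] F board [ 0.35 -0.19 -0.16] open 0.54 toolx ang in board deg -90.31 z [ 0.005 -0.006 -1.   ] j6 0.92
tool-frame shift mm [ -6.4 -24.9   6.7]
[ 141.14393834 -108.58360713   42.        ]
```

View pics/w9.png

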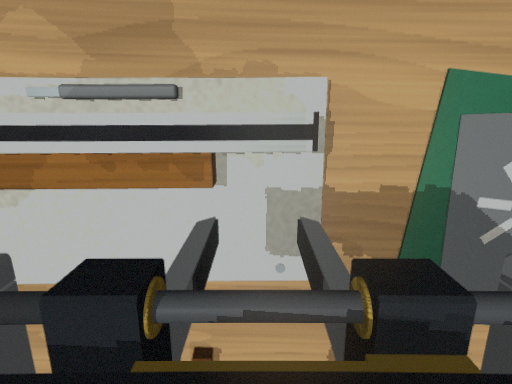

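View pics/t9.png

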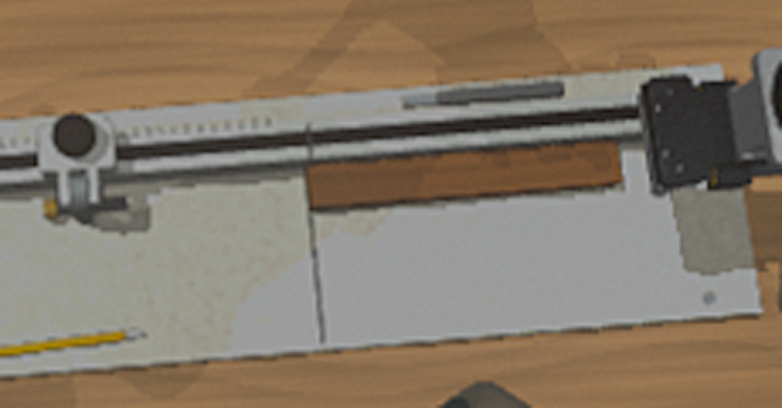

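```bash
python3 -m crank '[[[0,-0.012,0],[0,0,0],0],[[0,-0.012,0],[0,0,0],0],[[0,0,0.02],[0,0,0],0],[[0,0,0.025],[0,0,0],0],[[0,0,0.025],[0,0,0],0],[[0,0,0.01],[0,0,0],0],[[0,0,0],[0,0,0],0],[[0,0,0],[0,0,0],0]]'
python3 -c "
from h import *
go(13,-275,27)
d=cam('wrist','w10')"
```

```text
time: 12.5
tool_pos: [547.3, -292.7, 35.8]
ee_rot: [0.717, -0.697, -0.0, -0.0]
contact_force: [0.4, -0.8, 0.7]
opening: 0.004
t 12.5 board pos [  11.1 -289.1   35.8] F board [ 0.38 -0.84  0.65] open 0.004 toolx ang in board deg -89.98 z [-0.  0. -1.] j6 0.94
tool-frame shift mm [-14.1  -1.9   8.8]
```

View pics/w10.png

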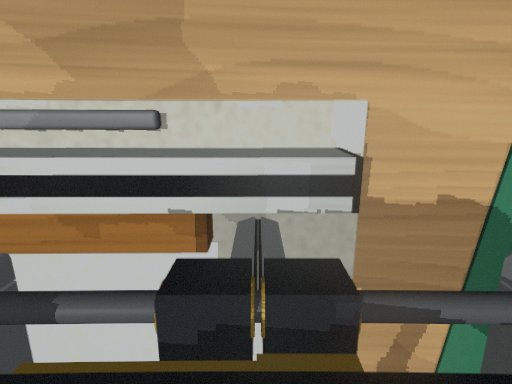

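```bash
python3 -m crank '[[[0,-0.001,0.008],[0,0,0],0],[[-0.006,0,0],[0,0,0],0],[[-0.006,0,0],[0,0,0],0],[[-0.004,0,0],[0,0,0],0],[[-0.004,0,0],[0,0,0],0],[[-0.004,0,0],[0,0,0],0],[[-0.005,0,0],[0,0,0],0],[[-0.006,0,0],[0,0,0],0],[[-0.006,0,0],[0,0,0],0],[[-0.006,0,0],[0,0,0],0]]'
python3 -c "
from h import *
go(12.5,-140,27)"
python3 -m crank '[[[-0.006,0,0],[0,0,0],0],[[-0.006,0,0],[0,0,0],0],[[-0.006,0,0],[0,0,0],0],[[-0.006,0,0],[0,0,0],0],[[-0.006,0,0],[0,0,0],0],[[-0.006,0,0],[0,0,0],0],[[-0.006,0,0],[0,0,0],0],[[-0.006,0,0],[0,0,0],0],[[-0.006,0,0],[0,0,0],0],[[-0.005,0,0],[0,0,0],0]]'
python3 -c "
from h import *
go(12.5,-140,27)
d=cam('wrist','w11')"
```

```text
time: 13.38
tool_pos: [547.0, -245.7, 27.8]
ee_rot: [0.717, -0.697, 0.0, -0.0]
contact_force: [-0.2, -1.3, 1.6]
opening: 0.007
t 13.38 board pos [  12.  -242.1   27.8] F board [-0.23 -1.32  1.58] open 0.007 toolx ang in board deg -90.03 z [ 0.001 -0.    -1.   ] j6 1.01
tool-frame shift mm [-102.1   -0.5    0.8]
time: 14.22
tool_pos: [545.1, -186.5, 27.7]
ee_rot: [0.717, -0.697, -0.0, -0.0]
contact_force: [-0.7, -0.9, 1.2]
opening: 0.005
t 14.22 board pos [  11.8 -182.9   27.7] F board [-0.68 -0.85  1.17] open 0.005 toolx ang in board deg -90.01 z [-0.  0. -1.] j6 1.09
tool-frame shift mm [-42.9  -0.7   0.7]
```

View pics/w11.png

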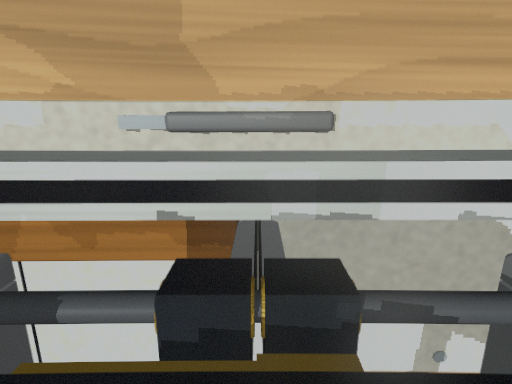

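```bash
python3 -m crank '[[[-0.005,0,0],[0,0,0],0],[[-0.005,0,0],[0,0,0],0],[[-0.005,0,0],[0,0,0],0],[[-0.005,0,0],[0,0,0],0],[[-0.005,0,0],[0,0,0],0],[[-0.004,0,0],[0,0,0],0],[[-0.003,0,0],[0,0,0],0],[[-0.002,0,0],[0,0,0],0],[[-0.002,0,0],[0,0,0],0],[[-0.001,0,0],[0,0,0],0]]'
python3 -c "
from h import *
go(12.5,-132.5,27)"
python3 -m crank '[[[-0.001,0,0],[0,0,0],0],[[-0.001,0,0],[0,0,0],0],[[-0.001,0,0],[0,0,0],0],[[0,0,0],[0,0,0],0]]'
python3 -c "
from h import *
go(12.5,-132.5,27)
t=cam('top'); zoom(t,(200,140,430,260),3.4,'t12')
s=cam('side'); zoom(s,(225,130,325,280),4,'s12')"
```

```text
time: 15.1
tool_pos: [544.1, -150.0, 27.6]
ee_rot: [0.717, -0.697, -0.0, 0.0]
contact_force: [-0.3, 0.1, -1.0]
opening: 0.003
t 15.1 board pos [  11.8 -146.4   27.6] F board [-0.34  0.07 -1.04] open 0.003 toolx ang in board deg -90.01 z [-0. -0. -1.] j6 1.15
tool-frame shift mm [-13.9  -0.7   0.6]
time: 15.43
tool_pos: [544.0, -147.1, 27.6]
ee_rot: [0.717, -0.697, -0.0, -0.0]
contact_force: [-0.9, -0.1, -0.3]
opening: 0.007
t 15.43 board pos [  11.8 -143.4   27.6] F board [-0.86 -0.09 -0.34] open 0.007 toolx ang in board deg -90.02 z [-0.  0. -1.] j6 1.16
tool-frame shift mm [-10.9  -0.7   0.6]
```

View pics/t12.png

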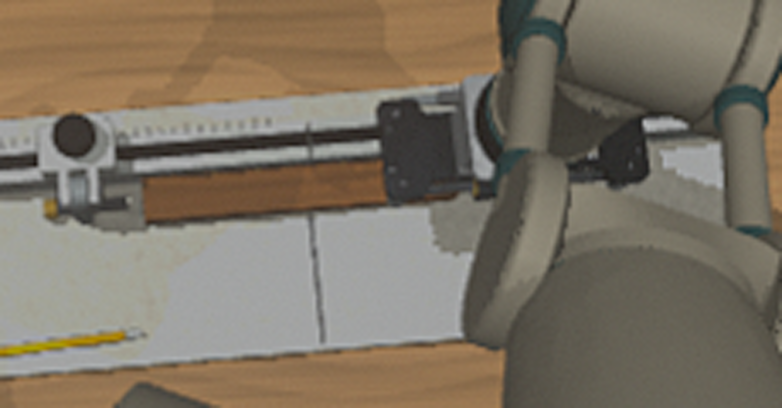

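View pics/s12.png

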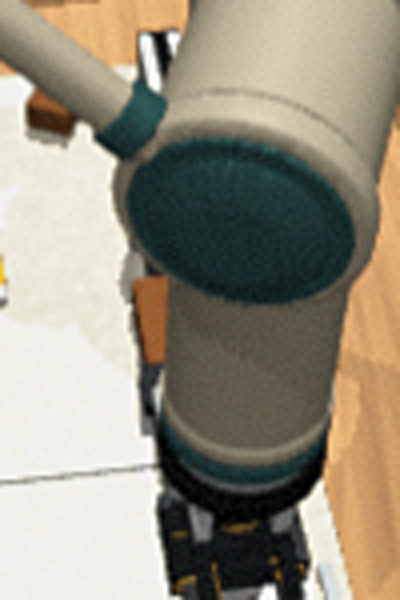

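```bash
python3 -m crank '[[[-0.001,0,0],[0,0,0],0],[[-0.001,0,0],[0,0,0],0],[[-0.001,0,0],[0,0,0],0],[[-0.001,0,0],[0,0,0],0],[[-0.001,0,0],[0,0,0],0],[[-0.001,0,0],[0,0,0],0],[[0,0,0],[0,0,0],0]]'
python3 -c "
from h import *
st()"
python3 -m crank '[[[-0.001,0,0],[0,0,0],0],[[-0.001,0,0],[0,0,0],0],[[0,0,0],[0,0,0],0]]'
python3 -c "
from h import *
st()"
```

```text
time: 16.12
tool_pos: [543.9, -141.0, 27.7]
ee_rot: [0.717, -0.697, 0.0, -0.0]
contact_force: [-0.3, -0.7, -0.6]
opening: 0.003
t 16.12 board pos [  11.9 -137.4   27.7] F board [-0.35 -0.71 -0.55] open 0.003 toolx ang in board deg -90.01 z [ 0.  0. -1.] j6 1.17
time: 16.37
tool_pos: [543.8, -139.0, 27.7]
ee_rot: [0.717, -0.697, -0.0, -0.0]
contact_force: [0.8, 1.0, -0.3]
opening: 0.003
t 16.37 board pos [  11.8 -135.4   27.7] F board [ 0.78  1.01 -0.34] open 0.003 toolx ang in board deg -90.02 z [ 0.  0. -1.] j6 1.17
```

```bash
python3 -m crank '[[[-0.001,0,0],[0,0,0],0],[[0,0,0],[0,0,0],0]]'
python3 -c "
from h import *
st()"
```

```text
time: 16.53
tool_pos: [543.8, -138.1, 27.7]
ee_rot: [0.717, -0.697, 0.0, -0.0]
contact_force: [-0.5, -0.4, 1.0]
opening: 0.007
t 16.53 board pos [  11.9 -134.5   27.7] F board [-0.55 -0.43  1.02] open 0.007 toolx ang in board deg -90.02 z [ 0.  0. -1.] j6 1.17
```

```bash
python3 -m crank '[[[-0.001,0,0],[0,0,0],0],[[0,0,0],[0,0,0],0]]'
python3 -c "
from h import *
st()"
python3 -m crank '[[[-0.001,0,0],[0,0,0],0],[[0,0,0],[0,0,0],0]]'
python3 -c "
from h import *
st()"
```

```text
time: 16.7
tool_pos: [543.8, -137.1, 27.7]
ee_rot: [0.717, -0.697, 0.0, -0.0]
contact_force: [0.1, -0.5, 0.3]
opening: 0.006
t 16.7 board pos [  11.9 -133.5   27.7] F board [ 0.13 -0.47  0.31] open 0.006 toolx ang in board deg -90.01 z [ 0. -0. -1.] j6 1.17
time: 16.87
tool_pos: [543.8, -136.1, 27.7]
ee_rot: [0.717, -0.697, 0.0, -0.0]
contact_force: [0.1, -0.7, -0.1]
opening: 0.004
t 16.87 board pos [  11.8 -132.5   27.7] F board [ 0.1  -0.69 -0.1 ] open 0.004 toolx ang in board deg -90.02 z [ 0. -0. -1.] j6 1.17
```

```bash
python3 -m crank '[[[-0.001,0,0],[0,0,0],0],[[0,0,0],[0,0,0],0]]'
python3 -c "
from h import *
st()"
python3 -m crank '[[[-0.001,0,0],[0,0,0],0],[[0,0,0],[0,0,0],0]]'
python3 -c "
from h import *
st()
d=cam('wrist','w13');t=cam('top'); zoom(t,(200,150,340,230),5.5,'t13')"
```

```text
time: 17.03
tool_pos: [543.8, -135.3, 27.7]
ee_rot: [0.717, -0.697, 0.0, 0.0]
contact_force: [0.4, -1.3, -0.5]
opening: 0.003
t 17.03 board pos [  11.9 -131.7   27.7] F board [ 0.38 -1.31 -0.47] open 0.003 toolx ang in board deg -90.01 z [ 0. -0. -1.] j6 1.18
time: 17.2
tool_pos: [543.9, -135.2, 27.7]
ee_rot: [0.717, -0.697, 0.001, 0.001]
contact_force: [-0.8, -5.0, -0.1]
opening: 0.002
t 17.2 board pos [  11.9 -131.6   27.7] F board [-0.92 -4.99 -0.12] open 0.002 toolx ang in board deg -89.97 z [ 0.    -0.002 -1.   ] j6 1.18
```

View pics/t13.png

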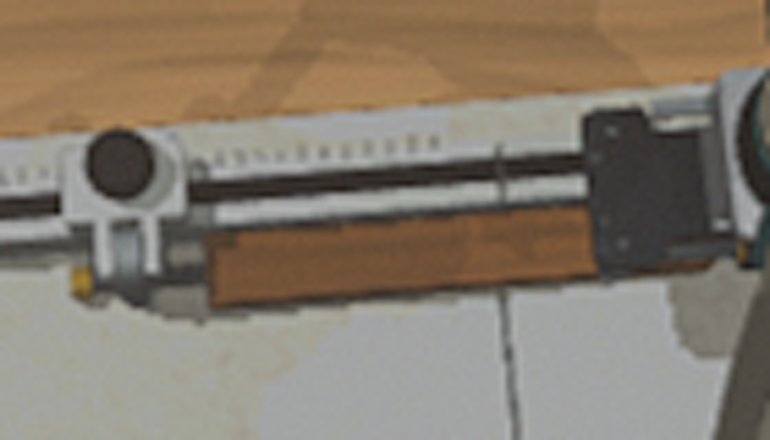

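View pics/w13.png

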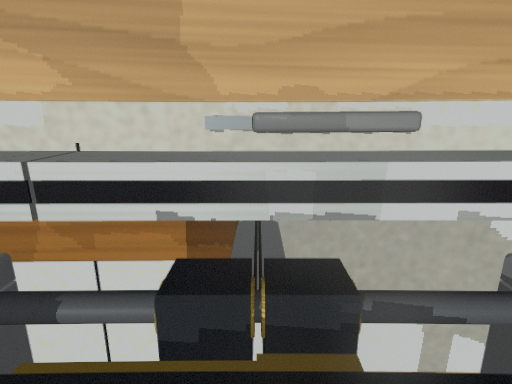

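The top view shows the batten's end at (208,270), touching the screw. The reaction is 5 N and it isn't advancing. I'll press slightly more and hold.

```bash
python3 -m crank '[[[-0.0002,0,0],[0,0,0],0],[[0,0,0],[0,0,0],0],[[0,0,0],[0,0,0],0]]'
python3 -c "
from h import *
st()"
python3 -m crank '[[[0,0,0],[0,0,0],0],[[0,0,0],[0,0,0],0],[[0,0,0],[0,0,0],0]]'
python3 -c "
from h import *
st()"
```

```text
time: 17.55
tool_pos: [543.9, -135.2, 27.8]
ee_rot: [0.717, -0.697, 0.001, 0.001]
contact_force: [-0.3, -5.6, 0.4]
opening: 0.009
t 17.55 board pos [  12.  -131.6   27.8] F board [-0.41 -5.56  0.39] open 0.009 toolx ang in board deg -89.99 z [ 0.    -0.002 -1.   ] j6 1.18
time: 17.8
tool_pos: [543.9, -135.2, 27.7]
ee_rot: [0.717, -0.697, 0.001, 0.001]
contact_force: [-0.2, -5.5, -0.6]
opening: 0.003
t 17.8 board pos [  11.9 -131.6   27.7] F board [-0.35 -5.47 -0.6 ] open 0.003 toolx ang in board deg -89.99 z [ 0.    -0.002 -1.   ] j6 1.18
```

```bash
python3 -m crank '[[[-0.0003,0,0],[0,0,0],0],[[0,0,0],[0,0,0],0],[[0,0,0],[0,0,0],0],[[0,0,0],[0,0,0],0],[[0,0,0],[0,0,0],0],[[0,0,0],[0,0,0],0]]'
python3 -c "
from h import *
st()"
python3 -m crank '[[[0.001,0,0],[0,0,0],0],[[0.001,0,0],[0,0,0],0],[[0.003,0,0],[0,0,0],0],[[0.01,0,0],[0,0,0],0],[[0.015,0,0],[0,0,0],0],[[0.005,0,-0.02],[0,0,0],0],[[0,0,-0.04],[0,0,0],0],[[0,0.02,-0.04],[0,0,0],0],[[0,0.03,-0.02],[0,0,0],0],[[0,0.03,0],[0,0,0],0]]'
```

```text
time: 18.3
tool_pos: [543.9, -135.2, 27.8]
ee_rot: [0.717, -0.697, 0.001, 0.001]
contact_force: [-0.8, -7.6, 0.5]
opening: 0.005
t 18.3 board pos [  11.9 -131.6   27.8] F board [-1.05 -7.6   0.52] open 0.005 toolx ang in board deg -89.98 z [ 0.    -0.002 -1.   ] j6 1.18
time: 19.13
tool_pos: [469.0, -173.7, 149.7]
ee_rot: [0.717, -0.697, 0.005, -0.001]
contact_force: [0.6, -0.2, -0.2]
opening: 0.004
```

```bash
python3 -m crank '[[[0.0,0.03,-0.02],[0,0,0],0],[[-0.03,0.02,-0.02],[0,0,0],0],[[-0.03,0,-0.02],[0,0,0],0],[[-0.03,0,0],[0,0,0],0],[[-0.03,0,0],[0,0,0],0],[[-0.02,0,0],[0,0,0],0],[[0,0,0],[0,0,0],0],[[0,0,0],[0,0,0],0]]'
python3 - <<'E'
from h import *
import pickle
st()
d=cam('wrist','w14');t=cam('top'); zoom(t,(145,140,345,260),3.9,'t14'); s=cam('side'); zoom(s,(205,130,325,290),3.7,'s14')
pickle.dump((d,t),open("c14.pkl","wb"))
E
```

```text
time: 19.8
tool_pos: [412.4, -32.5, 205.1]
ee_rot: [0.717, -0.697, 0.0, 0.0]
contact_force: [-0.1, -0.4, -0.8]
opening: 0.004
t 19.8 board pos [-116.6  -25.3  205.1] F board [-0.12 -0.4  -0.79] open 0.004 toolx ang in board deg -89.92 z [ 0.001 -0.001 -1.   ] j6 1.3
```

View pics/w14.png

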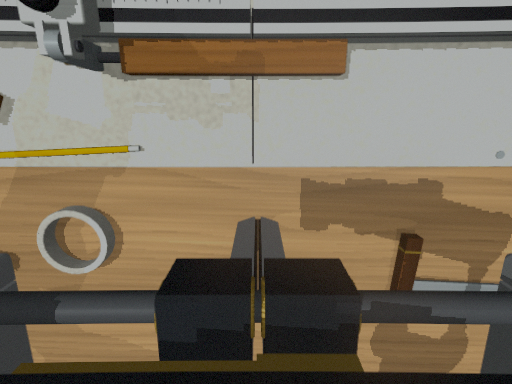

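View pics/t14.png

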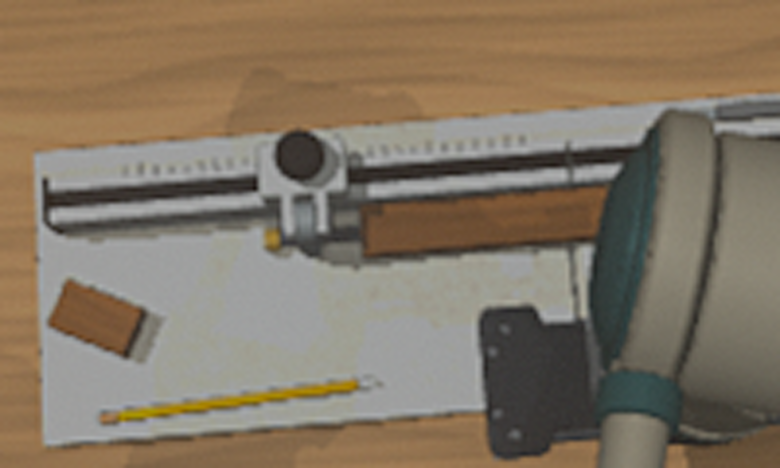

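View pics/s14.png

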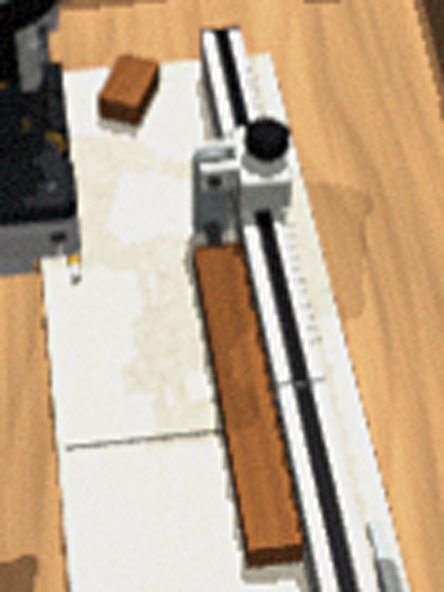

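```bash
python3 - <<'E'
from h import *
import pickle
d,_=pickle.load(open("c14.pkl","rb")); im=d["frame"]
zoom(d,(90,20,360,90),2.9,"w14z")
hsv=cv2.cvtColor(im,cv2.COLOR_BGR2HSV); m=((hsv[...,1]>90)&(np.arange(384)[:,None]<90))
def line(z,which):
    P=[]
    for u in range(132,336,4):
        r=np.where(m[20:85,u])[0]+20
        P.append(wb(onz(d,(u,r.max()+.5 if which else r.min()-.5),z))[:2])
    P=np.array(P); k=np.polyfit(P[:,1],P[:,0],1); print("edge",which,"x at mid",np.polyval(k,P[:,1].mean()).round(2),"slope",k[0].round(4))
line(42,0); line(42,1)
# fence black slot edge as parallel reference
g=cv2.cvtColor(im,cv2.COLOR_BGR2GRAY).astype(float); P=[]
for u in list(range(132,240,4))+list(range(262,500,4)):
    c=g[5:30,u]; dd=np.diff(c); i=dd[8:].argmax()+8
    P.append(wb(onz(d,(u,5+i+.5),63))[:2])
P=np.array(P); print("slot edge slope",np.polyfit(P[:,1],P[:,0],1))
E
```

```text
edge 0 x at mid 30.88 slope 0.0005
edge 1 x at mid -3.95 slope -0.0076
slot edge slope [-1.76651805e-03  4.02126294e+01]
```

View pics/w14z.png

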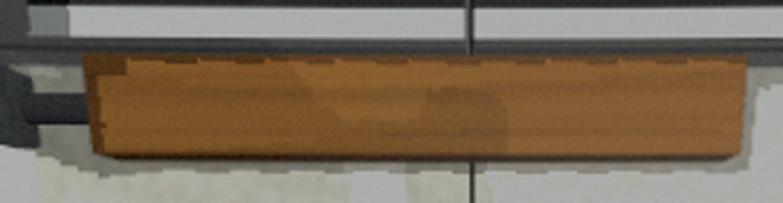

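The batten sits flush (front edge at x = -3.95 mm against -4 expected, and parallel to the fence). Its end at (90,107) in the zoom meets the screw nose with no visible gap, and the arm is down. Handing in.

```bash
python3 -c "
from plant import manip
print(manip.sign_off())"
```

```text
the job is handed in; nothing more can be done
None
```

I swung the stop's arm down, brought the batten flat against the fence, slid it up to the screw and pressed it there, then handed the job in at about 20 s. No verdict was reported.

- **Stop arm:** I pushed it down with closed fingers until it met its own end stop. It did not move further under 17 N, and the last pictures still show it down.
- **Fence:** I pressed the batten flat with about 5 N. Afterwards its front edge measured x = -3.95 mm on the board (-4 expected). Its two long edges came out within 0.01 rad of the fence direction.
- **Screw:** Contact came when the fingers stopped advancing. I pressed with 5 to 7.6 N for about 1 s, and the last picture shows no visible gap at the nose.
- **Not measured:** I judged by eye from the last pictures that the carriage had not shifted and the other things had not moved. Along the fence, the force stayed under the 10 N slip limit throughout.
- **Disagreement:** My first camera fit put the board about 2.5 mm too far in x. Touching the stop arm and a wrist-camera view both showed this, so I corrected it before moving the batten.

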